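# Turn round the strip-down row for assembly

## Task

The four parts on the brown strip-down rack stand in the order they came off. Move them to the aluminium assembly rack in the reverse order, so that the part at the left end ends up at the right end and so on, each standing upright, the same way up as now, centred on its round pad. Do not disturb the jar, the puller or the screwdriver.

Things in the scene. Friction and masses are not known exactly. Their poses are not given: they have to be found in the camera images.
- nut: Loose steel castle nut: hexagon 42 mm across flats and 24 mm high, with a crown of six 10 mm teeth on top (34 mm high overall, 39 mm across the crown), 220 g. Flats face its own +x and -x (and every 60 degrees). It stands on its seat on the strip-down rack. Its own x axis starts within 0.2 rad of the rack's x axis. Origin: centre of its underside, z up.
- plate: Loose anchor nut plate: dark steel square 48 x 48 x 10 mm with a round steel boss 30 mm in diameter standing 26 mm high on its middle (36 mm high overall), 250 g; square sides along its x and y. It stands on its seat on the strip-down rack. Its own x axis starts within 0.2 rad of the rack's x axis. Origin: centre of its underside, z up.
- grommet: Loose brass grommet standing on its flange: flange 52 mm in diameter and 8 mm high, above it a round neck 36 mm in diameter and 26 mm high (34 mm high overall), 200 g. It stands on its seat on the strip-down rack. Its own x axis starts within 0.2 rad of the rack's x axis. Origin: centre of its underside, z up.
- spacer: Loose white nylon spacer, an upright cylinder 28 mm in diameter and 48 mm high with a dark bore, 40 g. It stands on its seat on the strip-down rack. Its own x axis starts within 0.2 rad of the rack's x axis. Origin: centre of its underside, z up.
- nut_seat: Fixed dark rubber slab, 4 mm thick, on the strip-down rack, a hexagon 54 mm across flats, under the castle nut at the start. Its place in the row is drawn afresh each time; it never moves, so it still marks where its part stood at the start. Origin: centre of its underside, axes parallel to the rack's.
- plate_seat: Fixed dark rubber slab, 4 mm thick, on the strip-down rack, a square of 58 mm, under the anchor nut plate at the start. Its place in the row is drawn afresh each time; it never moves, so it still marks where its part stood at the start. Origin: centre of its underside, axes parallel to the rack's.
- grommet_seat: Fixed dark rubber slab, 4 mm thick, on the strip-down rack, a disc 60 mm in diameter, under the brass grommet at the start. Its place in the row is drawn afresh each time; it never moves, so it still marks where its part stood at the start. Origin: centre of its underside, axes parallel to the rack's.
- spacer_seat: Fixed dark rubber slab, 4 mm thick, on the strip-down rack, a disc 40 mm in diameter, under the nylon spacer at the start. Its place in the row is drawn afresh each time; it never moves, so it still marks where its part stood at the start. Origin: centre of its underside, axes parallel to the rack's.
- strip_rack: Strip-down rack: fixed brown wooden board, no ribs, 80 (x) by 310 (y) by 12 mm thick, with the four shaped seats in a row at y = +112.5, +37.5, -37.5, -112.5 mm. Origin: centre of its underside, on the bench. Turned at most 0.2 rad, so +y is its left end seen from the robot. May be the nearer or the farther rack.
- build_rack: Assembly rack: fixed aluminium plate 80 (x) by 310 (y) by 12 mm, empty at first. Four round dark rubber pads, 54 mm wide, tops 16 mm above its underside, at x = 0, y = +112.5, +37.5, -37.5, -112.5 mm. Ribs 4 mm thick, tops at 22 mm, at y = 0, +-75, +-150 mm; long sides open. Origin: centre of its underside, on the bench. Turned at most 0.2 rad; +y is its left end seen from the robot.
- jar: Bystander: loose green glass jar with white spacers inside and a black cap, 72 mm in diameter, 96 mm high, on the bench to the left. Origin: centre of its underside.
- puller: Bystander: loose red-handled cotter-pin puller, 220 mm long, 22 mm thick, lying on the bench to the right, handle to its -x. Origin: mid-length, on the bench.
- screwdriver: Bystander: loose black-handled screwdriver, about 180 mm long, lying on the bench beyond the farther rack, roughly along the world y.
Not all that is in view belongs to the job. What is shaped like the nut but blue or purple is not meant.

How it is judged:
By the outcome, as a careful person would: the job done as asked, in the order asked, and still so for the second after the job is handed in, with the robot touching nothing.
It also fails if it takes over 88 s, if anything falls off the work surface, if the arm or the gripper's body presses on something with over 40 N, if the wrist force passes 120 N, or if a joint passes its speed limit or range.

## Robot

A 6-joint arm with a two-finger parallel gripper is mounted at the origin on the work surface. World frame = base frame: x ahead of the robot, y to its left, z up, the work surface at z = 0. Lengths are in m, angles in rad, forces in N, time in s.
With the tool pointing down it reaches from about 0.275 to 0.85 m from the base axis. Payload 19 kg.
Tool frame: the origin (TCP) lies at the very end of the fingers, on their centre line; the grasp point (between the pads) lies 19 mm behind it (bot.grasp_offset is the distance from the TCP to the grasp point, in m); z points along the fingers, y is the line along which they close (so a half turn about z gives the same grasp; the last joint's range is limited). The gripper opens to 85 mm and grips with 20 to 120 N. Pads are 22 mm wide; open, the fingers measure 114 mm over their backs; the gripper's body (76 mm by 85 mm) begins 54 mm behind the grasp point. The pads swing forward as they close: fully open they stand 13 mm farther back than shut.
Start: joints at [-1.29, 0.15, 1.437, -0, 1.554, -0.134], TCP at [0.232, -0.526, 0.231] pointing down, gripper open.
Joint ranges: [-2.8, 2.8], [-0.68, 2.1], [0.12, 2.68], [-1.39, 4.53], [0.16, 2.79], [-2.81, 2.81]. Speed limits (rad/s): [1.89, 1.89, 2.22, 3.01, 3.01, 3.01].

## Interface

Orientations are given as [roll, pitch, yaw] about the fixed x, y, z axes, in that order (R = Rz(yaw) Ry(pitch) Rx(roll)).
In Python, from plant import telemetry, cams, bot gives the robot as it stands. The module is installed in compiled form; this text tells all that it offers.
- The arm moves only by the tool drive_tool, never from a script. Its argument "increments" is a list of rows, each an object with "dp": the shift along the tool's x, y, z each as a share of 0.2 m, from -1 to 1, a list of three; "spin": the turn about the tool's z as a share of pi/2 rad, from -1 to 1. In form: [{"dp": [dx, dy, dz], "spin": spin}, ...]. A call has 1 to 10 rows; each row is the pose to reach, as a shift and turn from the pose commanded when the call began, along the tool's axes at that moment; what a row does not reach only later rows make up. A row lasts 1/8 s, in which the tool goes at most 62.5 mm and 10.7 degrees, less where a joint would pass 70% of its speed; a pose out of reach is approached as far as the arm can. A call with a number of a shift or a turn outside -1 to 1 is refused whole. A call with a gripper value outside its range is refused whole. "jaw" is the closure, from -1 (fully open) to 1 (shut), set as the call begins (left out, the last holds). The fingers move at their own pace and stop on an object; "force" is the grip in N (left out, the last holds). Time passes only in rows, so rows that repeat a pose let the fingers close. It gives the time, the measured TCP pose, the force, the opening and the grip force at its end, in the units of the state.
- telemetry.observe(): the state, without advancing time (a new reading comes with each control period).
- cams.get_image(name): name is "side" or "top" or "wrist"; returns a dict with "pixels" (384x512x3 uint8, red, green, blue), "fx", "fy", "cx", "cy" (pixels), "dist" ([k1, k2, p1, p2, k3] as OpenCV has them; the pictures are not rectified), "origin" and "attitude" of the camera in the world. Camera axes: x right, y down, z forward; pixel columns grow to the right and rows downward; lengths in m; the calibration is good to about 2 mm. A picture is of the moment at which its call begins. There is no depth.
- bot.close_job(): hands the job in; it is judged then, once.
The state is a dict: "clock": time; "q": joint angles; "qvel": joint speeds; "effort": joint torques, N m; "position": TCP position; "ee_rot": TCP orientation; "contact_force": force on the tool from outside, world axes, zero at the start; "wrist_torque": the same for the moment, N m; "finger_gap": opening from 0.0 (shut) to 1.0 (fully open); "finger_force": force on a finger pad.
Only numpy, scipy, OpenCV 4.12 (cv2) and the standard library are available. Lean on these libraries where they do the work, as an engineer would, in place of code of your own. Each camera call takes 0.05 s, during which the arm holds its last target. There are 200 camera calls.

## Working session

There is one attempt and no reset: what is moved stays moved. The work goes in short steps, Python scripts to look and compute and a tool call to move; the robot and the scene stay as the last step left them, time stands still between calls to the robot, and variables do not carry over. Pictures are saved under pics/ and viewed, at most 14 in all, crops included, and the job is handed in when it is done.

Besides the shell and the picture viewer there is one more tool, called after "Request:" as name(argument=value, ...) on one line, values as JSON. drive_tool: Moves the arm, as the interface text tells. Its arguments: {"type":"object","properties":{"increments":{"type":"array","items":{"type":"object","properties":{"dp":{"type":"array","items":{"type":"number"}},"spin":{"type":"number"}}}},"jaw":{"type":"number"},"force":{"type":"number"}},"required":["increments"]}

```bash
mkdir -p pics
cat > h.py <<'E'
import numpy as np, cv2
from scipy.spatial.transform import Rotation as Ro
from plant import telemetry, cams, bot
def K(i): return np.array([[i['fx'],0,i['cx']],[0,i['fy'],i['cy']],[0,0,1.]])
def rot(i):
    a=np.array(i['attitude'],float)
    return a if a.shape==(3,3) else (Ro.from_euler('xyz',a).as_matrix() if a.size==3 else Ro.from_quat(a).as_matrix())
def grab(n,f):
    i=cams.get_image(n); np.save('pics/'+f+'.npy',np.array(i,dtype=object),allow_pickle=True)
    cv2.imwrite('pics/'+f+'.png',i['pixels'][:,:,::-1]); return i
def load(f): return np.load('pics/'+f+'.npy',allow_pickle=True).item()
def px2w(i,p,z):
    u=cv2.undistortPoints(np.array(p,float).reshape(-1,1,2),K(i),np.array(i['dist'],float)).reshape(-1,2)
    d=np.c_[u,np.ones(len(u))]@rot(i).T; o=np.array(i['origin'])
    return o+d*((z-o[2])/d[:,2])[:,None]
def w2px(i,P):
    R=rot(i); r=cv2.Rodrigues(R.T)[0]; t=-R.T@np.array(i['origin'])
    return cv2.projectPoints(np.array(P,float).reshape(-1,1,3),r,t,K(i),np.array(i['dist'],float))[0].reshape(-1,2)
def crop(i,f,x0,y0,x1,y1,s):
    cv2.imwrite('pics/'+f+'.png',cv2.resize(i['pixels'][y0:y1,x0:x1,::-1],None,fx=s,fy=s,interpolation=cv2.INTER_CUBIC))
E
python3 - <<'E'
from h import *
i=grab('top','top0'); print(i['origin'],i['attitude'],i['fx'],i['dist'])
j=grab('side','side0'); print(j['origin'],j['attitude'])
cv2.imwrite('pics/top0b.png',cv2.resize(i['pixels'][:,:,::-1],(800,600)))
print(telemetry.observe())
E
```

```text
[0.49975234 0.00591375 0.88457109] [-2.99233604 -0.02495382 -1.59474961] 350.0261621354006 [-0.07077326  0.          0.          0.          0.        ]
[0.5001078  0.83597866 0.71513513] [-2.22761412 -0.01242169 -3.00305822]
{'clock': 0.1, 'q': array([-1.28998206e+00,  1.50904030e-01,  1.43792476e+00, -1.38895215e-05,
        1.55381940e+00, -1.33999062e-01]), 'qvel': array([-2.31867826e-04, -4.08971088e-04, -1.79758510e-03,  9.12248630e-05,
        1.30528756e-04,  3.30077743e-04]), 'effort': array([ 7.62624491e-03, -7.14379406e+01, -5.71795177e+01,  1.57270629e-04,
        7.08709122e-03, -1.55525947e-05]), 'position': array([ 0.23165323, -0.52603329,  0.23077506]), 'ee_rot': array([-3.14054473e+00, -1.27254941e-04,  4.14813509e-01]), 'contact_force': array([-0.01569853, -0.58093744, -0.94777196]), 'wrist_torque': array([ 0.06642034, -0.02743993,  0.00864781]), 'finger_force': 0.0, 'finger_gap': 1.0003657150819647}
```

View pics/top0b.png

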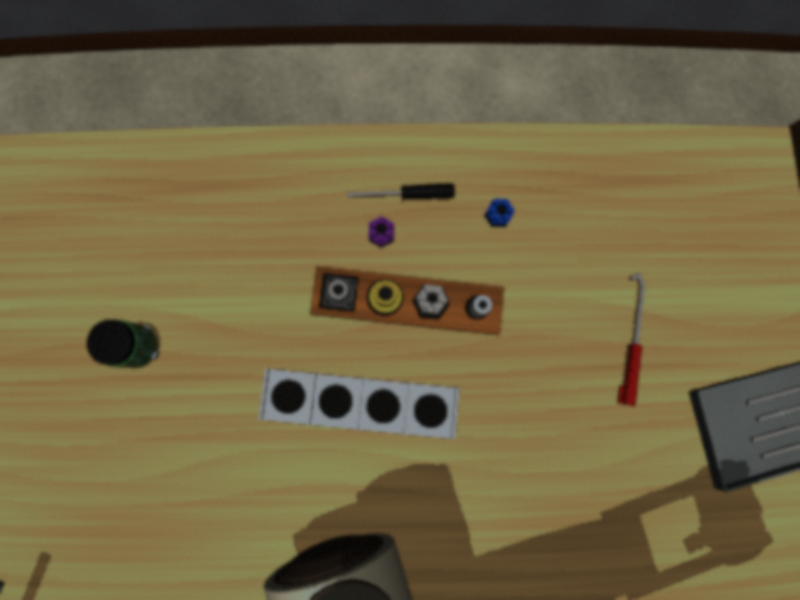

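View pics/side0.png

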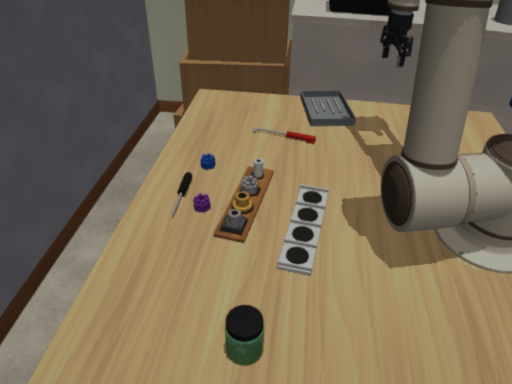

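The top view (800 px wide) shows, left to right on the brown rack, the plate (338,292), grommet (385,297), nut (432,300) and spacer (481,305). The pads are at (288,396), (336,401), (383,406) and (431,411). The plate therefore goes to the right pad and the spacer to the left one.

Run:
```python
from h import *
i=load('top0'); crop(i,'c0',160,160,330,290,4.7)
s=1.5625
pads=np.array([(288,396),(336,401),(383,406),(431,411)])/s
print(px2w(i,pads,.016).round(4))
# rack corners
print(px2w(i,np.array([(317,266),(504,287),(500,334),(311,314)])/s,.012).round(4))
print(px2w(i,np.array([(267,369),(459,387),(455,438),(261,420)])/s,.014).round(4))
```

```text
[[ 0.4862  0.1581  0.016 ]
 [ 0.4769  0.083   0.016 ]
 [ 0.4675  0.0097  0.016 ]
 [ 0.4578 -0.0653  0.016 ]]
[[ 0.6941  0.1126  0.012 ]
 [ 0.6535 -0.1916  0.012 ]
 [ 0.5767 -0.181   0.012 ]
 [ 0.6155  0.1223  0.012 ]]
[[ 0.529   0.1918  0.014 ]
 [ 0.494  -0.1111  0.014 ]
 [ 0.415  -0.1018  0.014 ]
 [ 0.4498  0.2007  0.014 ]]
```

View pics/c0.png

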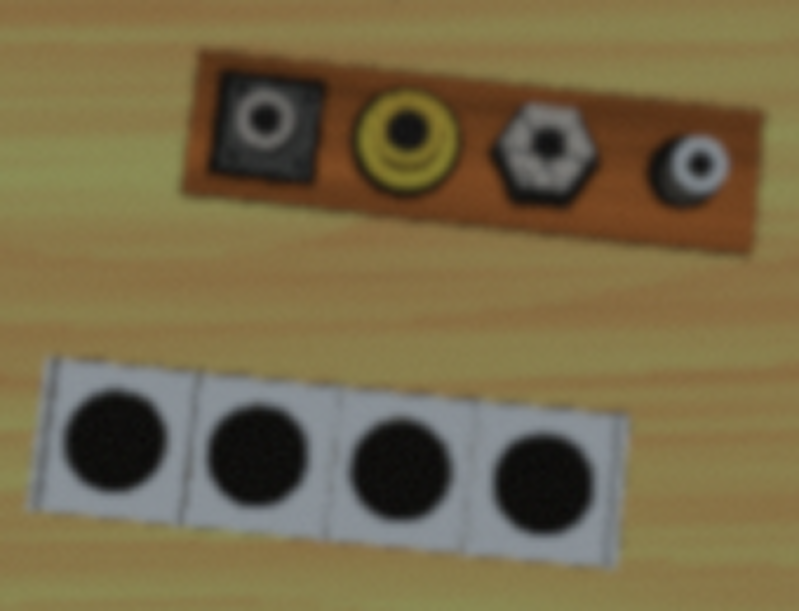

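The crop gives part tops at about plate (265,119), grommet (407,130), nut (547,143) and spacer (699,163), all upright on their seats. Next I compute positions and the first move.

```bash
cat >> h.py <<'E'
def mv(x,y,z,yaw,frm=None):
    s=telemetry.observe(); p=np.array(s['position']); y0=s['ee_rot'][2]
    if frm is not None: p=np.array(frm[:3]); y0=frm[3]
    R=Ro.from_euler('xyz',[np.pi,0,y0]).as_matrix()
    print('dp',(R.T@(np.array([x,y,z])-p)/.2).round(4),'spin',round(-((yaw-y0+np.pi)%(2*np.pi)-np.pi)/(np.pi/2),4))
E
python3 - <<'E'
from h import *
i=load('top0')
for n,p,z in [('plate',(265,119),.052),('grom',(407,130),.050),('nut',(547,143),.05),('spacer',(699,163),.064)]:
    print(n,px2w(i,np.array(p)/4.7+160,z).round(4))
c=np.array([(202,50),(764,112),(750,255),(183,193)])/4.7+160
q=px2w(i,c,.012)[:,:2];m=q.mean(0);d=q[0]+q[3]-q[1]-q[2];d/=np.linalg.norm(d);print('strip',m,np.arctan2(-d[0],d[1]))
for s in(.1125,.0375,-.0375,-.1125):print(m+s*d)
mv(.635,-.035,.25,1.44)
E
```

```text
plate [[0.6474 0.0752 0.052 ]]
grom [[0.6406 0.0025 0.05  ]]
nut [[ 0.6324 -0.0694  0.05  ]]
spacer [[ 0.6183 -0.1451  0.064 ]]
strip [ 0.63424999 -0.0341172 ] -0.13075707362912178
[0.64891828 0.07742244]
[0.63913942 0.00306268]
[ 0.62936056 -0.07129708]
[ 0.6195817  -0.14565684]
dp [ 2.8352 -1.4342 -0.0961] spin -0.6527
```

Request:
drive_tool(increments=[{"dp": [1, -0.5, -0.05], "spin": 0}, {"dp": [1, -0.5, -0.05], "spin": 0}, {"dp": [1, -0.5, -0.05], "spin": 0}, {"dp": [1, -0.5, -0.05], "spin": 0}], jaw=-1, force=40)

```text
clock: 0.6
position: [0.3757, -0.3518, 0.2414]
ee_rot: [-3.141, -0.0, 0.416]
contact_force: [0.7, -0.7, 0.1]
finger_gap: 1.001
finger_force: 0.0
```

Request:
drive_tool(increments=[{"dp": [1, -0.5, -0.05], "spin": 0}, {"dp": [1, -0.5, -0.05], "spin": 0}, {"dp": [1, -0.5, -0.05], "spin": 0}, {"dp": [1, -0.5, -0.05], "spin": 0}])

```text
clock: 1.1
position: [0.5184, -0.1795, 0.2512]
ee_rot: [-3.141, -0.0, 0.417]
contact_force: [-0.8, -1.2, -0.2]
finger_gap: 0.999
finger_force: 0.0
```

Request:
drive_tool(increments=[{"dp": [0.835, -0.434, 0], "spin": -0.653}, {"dp": [0.835, -0.434, 0], "spin": -0.653}, {"dp": [0.835, -0.434, 0], "spin": -0.653}, {"dp": [0.835, -0.434, 0], "spin": -0.653}, {"dp": [0.835, -0.434, 0], "spin": -0.653}, {"dp": [0.835, -0.434, 0], "spin": -0.653}, {"dp": [0.835, -0.434, 0], "spin": -0.653}, {"dp": [0.835, -0.434, 0], "spin": -0.653}])

```text
clock: 2.1
position: [0.635, -0.0353, 0.2511]
ee_rot: [-3.141, -0.0, 1.438]
contact_force: [0.6, -0.7, 0.4]
finger_gap: 1.004
finger_force: 0.0
```

Run:
```python
from h import *
i=grab('wrist','w0'); s=telemetry.observe(); print(s['clock'],s['position'],s['ee_rot'],i['origin'],i['attitude'],i['fx'])
for n,c in dict(p=(.6489,.0774,.052),g=(.6391,.0031,.05),n=(.6294,-.0713,.05),s=(.6196,-.1457,.064)).items(): print(n,w2px(i,c))
```

```text
2.15 [ 0.63500119 -0.03528278  0.25120374] [-3.14137875e+00 -1.30527731e-04  1.43856632e+00] [0.64436034 0.03837582 0.39398429] [ 2.84443711e+00  1.82365094e-03 -1.32652012e-01] 315.6550732881618
p [[250.3804776   57.64498213]]
g [[250.49121102 131.81520415]]
n [[250.68403489 198.09456712]]
s [[250.76288492 262.4936625 ]]
```

View pics/w0.png

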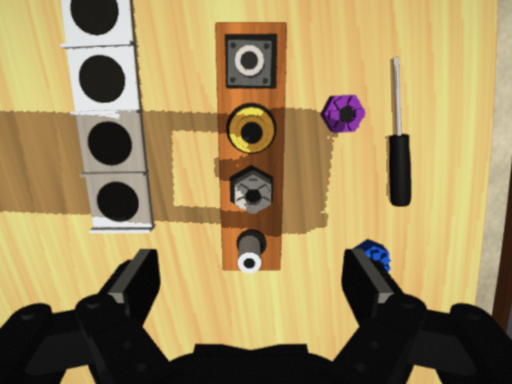

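The wrist view shows the plate boss at (249,61), grommet (251,131), nut bore (253,196), spacer (250,264) and pads along the left edge. I take an enlarged crop for the centres and the nut and plate yaw.

Run:
```python
from h import *
i=load('w0'); crop(i,'c1',205,20,300,275,2.35)
a=i['pixels'][20:150,205:300,::-1]; b=i['pixels'][150:280,205:300,::-1]
cv2.imwrite('pics/c1.png',cv2.resize(np.hstack([a,b]),None,fx=4.2,fy=4.2,interpolation=cv2.INTER_CUBIC))
```

```text
(no output)
```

View pics/c1.png

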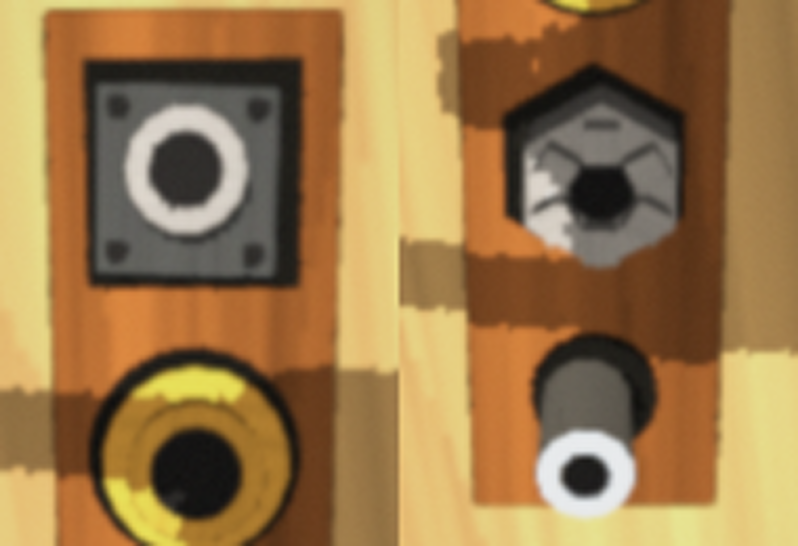

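Run:
```python
from h import *
i=load('w0')
for n,p,z in [('plate',(249.3,60.2),.052),('grom',(251.7,132.6),.05),('nut',(252.9,195.7),.046),('spacer',(249.3,263.1),.064),('pad3',(118,202),.016),('pad2',(110,143.5),.016),('pad1',(102,79),.016)]: print(n,px2w(i,p,z).round(4))
mv(.6475,.0745,.12,1.438)
```

```text
plate [[0.6475 0.0751 0.052 ]]
grom [[0.6403 0.0021 0.05  ]]
nut [[ 0.6321 -0.07    0.046 ]]
spacer [[ 0.6178 -0.1463  0.064 ]]
pad3 [[ 0.4589 -0.0651  0.016 ]]
pad2 [[0.4679 0.0092 0.016 ]]
pad1 [[0.4768 0.0834 0.016 ]]
dp [ 0.5524 -0.0104  0.656 ] spin 0.0004
```

Request:
drive_tool(increments=[{"dp": [0.556, -0.01, 0.5], "spin": 0}, {"dp": [0.556, -0.01, 0.856], "spin": 0}, {"dp": [0.556, -0.01, 0.856], "spin": 0}, {"dp": [0.556, -0.01, 0.856], "spin": 0}, {"dp": [0.556, -0.01, 0.856], "spin": 0}, {"dp": [0.556, -0.01, 0.856], "spin": 0}])

```text
clock: 2.9
position: [0.6486, 0.0744, 0.0826]
ee_rot: [3.138, -0.0, 1.44]
contact_force: [0.1, 0.0, -0.1]
finger_gap: 0.998
finger_force: 0.0
```

Run:
```python
from h import *
i=grab('wrist','w1'); s=telemetry.observe(); print(s['position'])
print(w2px(i,[(.6475,.0751,.052),(.4862,.1581,.016)]))
mv(.6475,.0751,.029,1.438)
```

```text
[0.64859499 0.07435765 0.08254869]
[[249.47292509 226.77095503]
 [ -1.38513151 121.26311119]]
dp [ 0.003  -0.0059  0.2677] spin 0.001
```

View pics/w1.png

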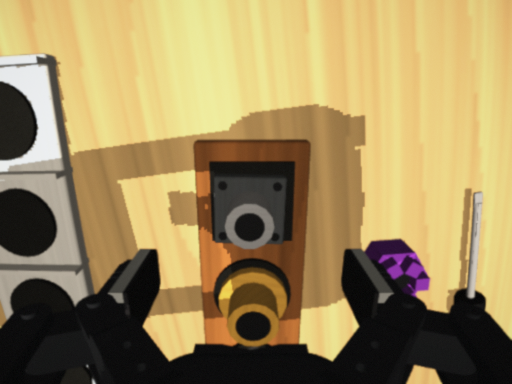

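The boss sits at (249,227), exactly as predicted, and the fingers are clear. I descend and grip.

Request:
drive_tool(increments=[{"dp": [0.003, -0.005, 0.13], "spin": 0}, {"dp": [0.003, -0.005, 0.267], "spin": 0}, {"dp": [0.003, -0.005, 0.267], "spin": 0}, {"dp": [0.003, -0.005, 0.267], "spin": 0}])

```text
clock: 3.45
position: [0.6475, 0.0756, 0.0287]
ee_rot: [3.139, -0.0, 1.44]
contact_force: [0.8, 0.2, -0.1]
finger_gap: 1.0
finger_force: 0.0
```

Request:
drive_tool(increments=[{"dp": [0, 0, 0], "spin": 0}, {"dp": [0, 0, 0], "spin": 0}, {"dp": [0, 0, 0], "spin": 0}, {"dp": [0, 0, 0], "spin": 0}, {"dp": [0, 0, 0], "spin": 0}, {"dp": [0, 0, 0], "spin": 0}, {"dp": [0, 0, 0], "spin": 0}, {"dp": [0, 0, 0], "spin": 0}], jaw=1, force=40)

```text
clock: 4.45
position: [0.6468, 0.0761, 0.0273]
ee_rot: [3.141, -0.0, 1.441]
contact_force: [-1.9, 0.0, 5.5]
finger_gap: 0.339
finger_force: 39.2
```

Request:
drive_tool(increments=[{"dp": [0, 0, -0.2], "spin": 0}, {"dp": [0, 0, -0.35], "spin": 0}, {"dp": [0, 0, -0.35], "spin": 0}, {"dp": [0, 0, -0.35], "spin": 0}])

```text
clock: 4.95
position: [0.646, 0.076, 0.0953]
ee_rot: [-3.14, 0.0, 1.441]
contact_force: [-0.4, -0.7, -2.3]
finger_gap: 0.336
finger_force: 40.4
```

Run:
```python
from h import *
i=grab('wrist','w2'); s=telemetry.observe(); print(s['position'],s['ee_rot'],s['finger_gap'],s['finger_force'])
mv(.4584,-.0652,.10,1.444)
```

```text
[0.64585183 0.07602683 0.09498837] [-3.13924686e+00  2.14298847e-04  1.44050773e+00] 0.3390826144264874 40.38577437400818
dp [-0.8219 -0.8376 -0.0251] spin -0.0022
```

View pics/w2.png

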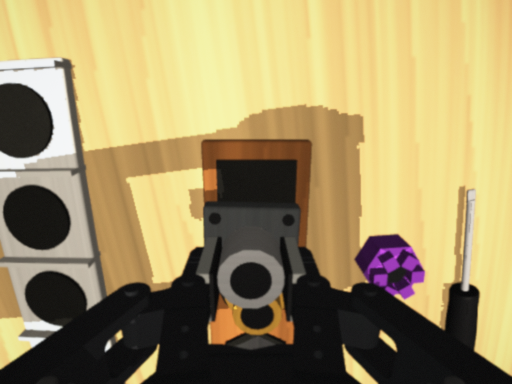

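The plate is held level, with its bore at (251,281). I check the in-hand offset and move over the right pad.

Run:
```python
from h import *
i=load('w2'); print(px2w(i,(251,281),.1197)); print(px2w(i,(68.5,298),.016),px2w(i,(36,217),.016))
```

```text
[[0.64542487 0.07465616 0.1197    ]]
[[0.48019532 0.01013142 0.016     ]] [[0.47703203 0.08497084 0.016     ]]
```

Request:
drive_tool(increments=[{"dp": [-0.2, -0.2, -0.05], "spin": 0}, {"dp": [-0.41, -0.42, -0.05], "spin": 0}, {"dp": [-0.62, -0.63, -0.05], "spin": 0}, {"dp": [-0.823, -0.838, -0.03], "spin": -0.002}, {"dp": [-0.823, -0.838, -0.03], "spin": -0.002}, {"dp": [-0.823, -0.838, -0.03], "spin": -0.002}, {"dp": [-0.823, -0.838, -0.03], "spin": -0.002}])

```text
clock: 5.88
position: [0.4596, -0.0649, 0.1023]
ee_rot: [-3.141, -0.0, 1.444]
contact_force: [-0.5, -0.9, -2.4]
finger_gap: 0.335
finger_force: 40.9
```

Run:
```python
from h import *
i=grab('wrist','w3');s=telemetry.observe(); print(s['position'],s['ee_rot'],s['finger_gap'])
print(w2px(i,[(.4584,-.0652,.016)]))
```

```text
[ 0.45953815 -0.06487394  0.10233484] [-3.14092707e+00 -3.17411185e-04  1.44467630e+00] 0.33484441653753405
[[250.10841409 199.29424869]]
```

View pics/w3.png

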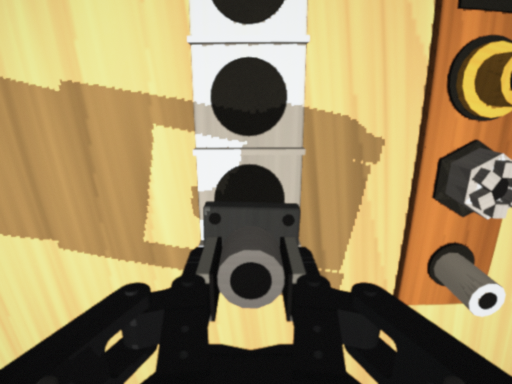

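The target pad is centred below the part at about (250,200), as predicted. I lower onto it.

Run:
```python
from h import *
mv(.4587,-.0638,.0282,1.444)
```

```text
dp [ 0.0048 -0.0048  0.3707] spin 0.0004
```

Request:
drive_tool(increments=[{"dp": [0.005, -0.005, 0.2], "spin": 0}, {"dp": [0.005, -0.005, 0.3], "spin": 0}, {"dp": [0.005, -0.005, 0.37], "spin": 0}, {"dp": [0.005, -0.005, 0.37], "spin": 0}, {"dp": [0.005, -0.005, 0.37], "spin": 0}, {"dp": [0.005, -0.005, 0.37], "spin": 0}])

```text
clock: 6.68
position: [0.4585, -0.0643, 0.0292]
ee_rot: [3.141, 0.0, 1.444]
contact_force: [-0.2, -0.5, -2.1]
finger_gap: 0.335
finger_force: 42.0
```

Request:
drive_tool(increments=[{"dp": [0, 0, 0], "spin": 0}, {"dp": [0, 0, 0], "spin": 0}, {"dp": [0, 0, 0], "spin": 0}, {"dp": [0, 0, 0], "spin": 0}, {"dp": [0, 0, -0.1], "spin": 0}, {"dp": [0, 0, -0.35], "spin": 0}, {"dp": [0, 0, -0.35], "spin": 0}, {"dp": [0, 0, -0.35], "spin": 0}], jaw=-1)

```text
clock: 7.68
position: [0.458, -0.0643, 0.0984]
ee_rot: [3.142, -0.0, 1.444]
contact_force: [-0.8, -0.2, -0.7]
finger_gap: 0.992
finger_force: 0.0
```

Run:
```python
from h import *
i=grab('wrist','w4')
print(w2px(i,[(.4584,-.0652,.052)]))
mv(.6403,.0024,.10,1.440)
```

```text
[[252.38246732 219.14391009]]
dp [ 0.4459  0.8631 -0.0102] spin 0.0023
```

View pics/w4.png

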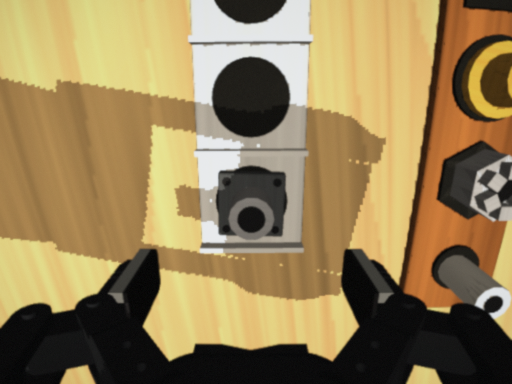

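The plate is standing centred on the right pad, bore at (251,218) against (252,219) predicted. The grommet is next.

Request:
drive_tool(increments=[{"dp": [0.446, 0.863, -0.01], "spin": 0.002}, {"dp": [0.446, 0.863, -0.01], "spin": 0.002}, {"dp": [0.446, 0.863, -0.01], "spin": 0.002}, {"dp": [0.446, 0.863, -0.01], "spin": 0.002}, {"dp": [0.446, 0.863, -0.01], "spin": 0.002}, {"dp": [0.446, 0.863, -0.01], "spin": 0.002}, {"dp": [0.446, 0.863, -0.01], "spin": 0.002}])

```text
clock: 8.6
position: [0.64, 0.0018, 0.1011]
ee_rot: [3.141, -0.0, 1.44]
contact_force: [0.3, 1.0, 1.1]
finger_gap: 0.998
finger_force: 0.0
```

Run:
```python
from h import *
mv(.6403,.0024,.0275,1.440)
```

```text
dp [0.0031 0.001  0.3682] spin -0.0001
```

Request:
drive_tool(increments=[{"dp": [0.003, 0.001, 0.2], "spin": 0}, {"dp": [0.003, 0.001, 0.3], "spin": 0}, {"dp": [0.003, 0.001, 0.368], "spin": 0}, {"dp": [0.003, 0.001, 0.368], "spin": 0}, {"dp": [0.003, 0.001, 0.368], "spin": 0}, {"dp": [0.003, 0.001, 0.368], "spin": 0}])

```text
clock: 9.35
position: [0.6414, 0.0028, 0.0281]
ee_rot: [3.14, -0.0, 1.441]
contact_force: [-0.7, -0.1, -0.5]
finger_gap: 0.999
finger_force: 0.0
```

Request:
drive_tool(increments=[{"dp": [0, 0, 0], "spin": 0}, {"dp": [0, 0, 0], "spin": 0}, {"dp": [0, 0, 0], "spin": 0}, {"dp": [0, 0, 0], "spin": 0}, {"dp": [0, 0, 0], "spin": 0}, {"dp": [0, 0, 0], "spin": 0}, {"dp": [0, 0, 0], "spin": 0}, {"dp": [0, 0, 0], "spin": 0}], jaw=1, force=40)

```text
clock: 10.35
position: [0.641, 0.0029, 0.0274]
ee_rot: [3.142, -0.0, 1.441]
contact_force: [-1.9, -0.7, 5.6]
finger_gap: 0.41
finger_force: 39.9
```

Request:
drive_tool(increments=[{"dp": [0, 0, -0.2], "spin": 0}, {"dp": [0, 0, -0.37], "spin": 0}, {"dp": [0, 0, -0.37], "spin": 0}, {"dp": [0, 0, -0.37], "spin": 0}, {"dp": [0, 0, -0.37], "spin": 0}])

```text
clock: 10.98
position: [0.6404, 0.0029, 0.0997]
ee_rot: [-3.139, -0.0, 1.44]
contact_force: [-0.8, -0.7, -1.8]
finger_gap: 0.406
finger_force: 40.5
```

Run:
```python
from h import *
i=grab('wrist','w5')
mv(.4677,.0095,.10,1.444)
```

```text
dp [-7.960e-02 -8.608e-01 -7.000e-04] spin -0.0022
```

View pics/w5.png

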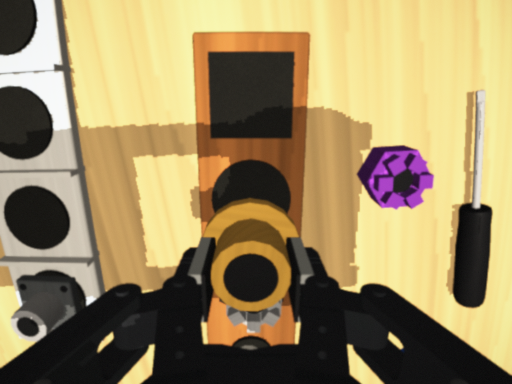

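The grommet is held upright, bore at (251,278).

Request:
drive_tool(increments=[{"dp": [-0.02, -0.21, -0.05], "spin": 0}, {"dp": [-0.04, -0.43, -0.05], "spin": 0}, {"dp": [-0.06, -0.65, -0.03], "spin": 0}, {"dp": [-0.08, -0.861, 0], "spin": -0.002}, {"dp": [-0.08, -0.861, 0], "spin": -0.002}, {"dp": [-0.08, -0.861, 0], "spin": -0.002}, {"dp": [-0.08, -0.861, 0], "spin": -0.002}])

```text
clock: 11.9
position: [0.4689, 0.0093, 0.1011]
ee_rot: [-3.142, -0.0, 1.444]
contact_force: [-0.0, 0.1, -1.4]
finger_gap: 0.405
finger_force: 40.8
```

Run:
```python
from h import *
i=load('w5'); o=px2w(i,(251,278),.0997-.0274+.05)[0]-np.array([.6404,.0029,0]); print(o)
s=telemetry.observe(); print(s['position'])
mv(.4677-o[0],.0095-o[1],.0285,1.444)
```

```text
[-0.00053491 -0.00100547  0.1223    ]
[0.46885082 0.00926235 0.10105127]
dp [ 0.0058 -0.0038  0.3628] spin -0.0002
```

Request:
drive_tool(increments=[{"dp": [0.006, -0.004, 0.2], "spin": 0}, {"dp": [0.006, -0.004, 0.3], "spin": 0}, {"dp": [0.006, -0.004, 0.363], "spin": 0}, {"dp": [0.006, -0.004, 0.363], "spin": 0}, {"dp": [0.006, -0.004, 0.363], "spin": 0}, {"dp": [0.006, -0.004, 0.363], "spin": 0}])

```text
clock: 12.65
position: [0.4678, 0.0106, 0.029]
ee_rot: [3.141, -0.0, 1.444]
contact_force: [0.1, 0.9, -0.7]
finger_gap: 0.404
finger_force: 42.0
```

Request:
drive_tool(increments=[{"dp": [0, 0, 0], "spin": 0}, {"dp": [0, 0, 0], "spin": 0}, {"dp": [0, 0, 0], "spin": 0}, {"dp": [0, 0, 0], "spin": 0}, {"dp": [0, 0, -0.1], "spin": 0}, {"dp": [0, 0, -0.35], "spin": 0}, {"dp": [0, 0, -0.35], "spin": 0}, {"dp": [0, 0, -0.35], "spin": 0}], jaw=-1)

```text
clock: 13.65
position: [0.4674, 0.0107, 0.0982]
ee_rot: [-3.142, -0.0, 1.444]
contact_force: [-0.9, 1.0, -0.6]
finger_gap: 1.001
finger_force: 0.0
```

Run:
```python
from h import *
i=grab('wrist','w6')
print(w2px(i,[(.4677,.0095,.050)]))
mv(.6315,-.070,.10,1.440)
```

```text
[[252.38238779 218.46970786]]
dp [-0.2961  0.8666 -0.0111] spin 0.0023
```

View pics/w6.png

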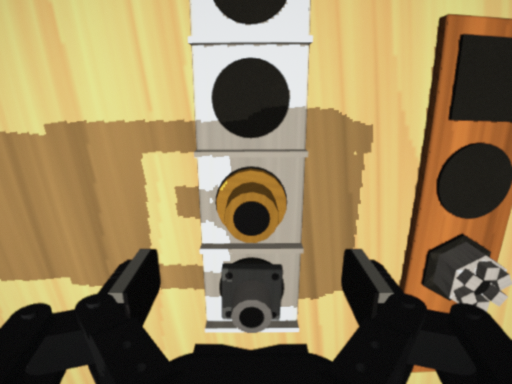

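The grommet is centred on its pad, bore at (251,218). Now the nut.

Request:
drive_tool(increments=[{"dp": [-0.296, 0.867, -0.01], "spin": 0.002}, {"dp": [-0.296, 0.867, -0.01], "spin": 0.002}, {"dp": [-0.296, 0.867, -0.01], "spin": 0.002}, {"dp": [-0.296, 0.867, -0.01], "spin": 0.002}, {"dp": [-0.296, 0.867, -0.01], "spin": 0.002}, {"dp": [-0.296, 0.867, -0.01], "spin": 0.002}, {"dp": [-0.296, 0.867, -0.01], "spin": 0.002}])

```text
clock: 14.58
position: [0.6315, -0.0696, 0.101]
ee_rot: [3.141, -0.0, 1.441]
contact_force: [0.4, 0.1, -0.1]
finger_gap: 1.003
finger_force: 0.0
```

Run:
```python
from h import *
i=grab('wrist','w7'); crop(i,'w7c',190,120,320,300,3.3); s=telemetry.observe(); print(s['position'],s['ee_rot'])
mv(.6315,-.070,.0215,1.440)
```

```text
[ 0.63164786 -0.06965187  0.10103627] [ 3.14094406e+00 -6.54724527e-05  1.44092869e+00]
dp [-0.0018 -0.0005  0.3977] spin 0.0006
```

View pics/w7c.png

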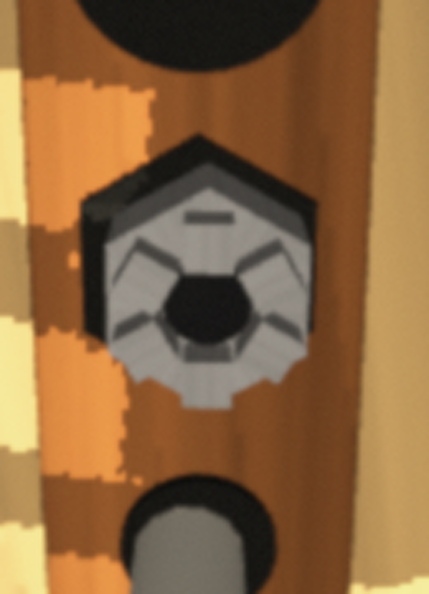

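The nut bore is at crop (207,309), full image (252.7,213.6), and its flats are aligned with the fingers.

Run:
```python
from h import *
i=load('w7')
for z in (.04,.045,.05): print(px2w(i,(252.7,213.6),z))
```

```text
[[ 0.63198452 -0.0722327   0.04      ]]
[[ 0.6321951  -0.07035971  0.045     ]]
[[ 0.63240568 -0.06848672  0.05      ]]
```

Request:
drive_tool(increments=[{"dp": [-0.004, 0, 0.2], "spin": 0}, {"dp": [-0.004, 0, 0.3], "spin": 0}, {"dp": [-0.004, 0, 0.398], "spin": 0}, {"dp": [-0.004, 0, 0.398], "spin": 0}, {"dp": [-0.004, 0, 0.398], "spin": 0}, {"dp": [-0.004, 0, 0.398], "spin": 0}])

```text
clock: 15.38
position: [0.6324, -0.0709, 0.0219]
ee_rot: [3.14, 0.0, 1.441]
contact_force: [-0.2, 0.3, -0.6]
finger_gap: 1.0
finger_force: 0.0
```

Request:
drive_tool(increments=[{"dp": [0, 0, 0], "spin": 0}, {"dp": [0, 0, 0], "spin": 0}, {"dp": [0, 0, 0], "spin": 0}, {"dp": [0, 0, 0], "spin": 0}, {"dp": [0, 0, 0], "spin": 0}, {"dp": [0, 0, 0], "spin": 0}, {"dp": [0, 0, 0], "spin": 0}, {"dp": [0, 0, 0], "spin": 0}], jaw=1, force=40)

```text
clock: 16.38
position: [0.6321, -0.0709, 0.0213]
ee_rot: [3.141, -0.0, 1.441]
contact_force: [-1.5, 0.1, 5.7]
finger_gap: 0.483
finger_force: 41.5
```

Request:
drive_tool(increments=[{"dp": [0, 0, -0.2], "spin": 0}, {"dp": [0, 0, -0.4], "spin": 0}, {"dp": [0, 0, -0.4], "spin": 0}, {"dp": [0, 0, -0.4], "spin": 0}, {"dp": [0, 0, -0.4], "spin": 0}])

```text
clock: 17.0
position: [0.6312, -0.0707, 0.0994]
ee_rot: [-3.139, -0.0, 1.441]
contact_force: [-0.3, 0.7, -1.9]
finger_gap: 0.477
finger_force: 41.9
```

Run:
```python
from h import *
i=grab('wrist','w8'); print(telemetry.observe()['position'])
mv(.4769,.0832,.10,1.444)
```

```text
[ 0.6313705  -0.07073674  0.09961131]
dp [ 0.6628 -0.8658 -0.0019] spin -0.0022
```

View pics/w8.png

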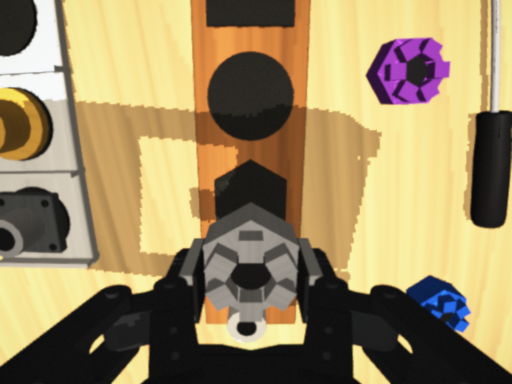

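The nut is held level, bore at (252,275).

Request:
drive_tool(increments=[{"dp": [0.17, -0.21, -0.05], "spin": 0}, {"dp": [0.33, -0.43, -0.05], "spin": 0}, {"dp": [0.5, -0.65, -0.03], "spin": 0}, {"dp": [0.663, -0.866, 0], "spin": -0.002}, {"dp": [0.663, -0.866, 0], "spin": -0.002}, {"dp": [0.663, -0.866, 0], "spin": -0.002}, {"dp": [0.663, -0.866, 0], "spin": -0.002}, {"dp": [0.663, -0.866, 0], "spin": -0.002}])

```text
clock: 18.05
position: [0.4778, 0.0826, 0.1007]
ee_rot: [-3.141, 0.0, 1.443]
contact_force: [0.7, -0.7, -1.9]
finger_gap: 0.479
finger_force: 42.1
```

Run:
```python
from h import *
i=load('w8'); o=px2w(i,(252,275),.045+.0782)[0]-np.array([.6313,-.0707,0]); print(o)
s=telemetry.observe(); print(s['position'])
mv(.4769,.0835,.0225,1.444)
```

```text
[0.00016604 0.00112074 0.1232    ]
[0.477791   0.08258174 0.10071319]
dp [ 0.004  -0.005   0.3911] spin -0.0008
```

Request:
drive_tool(increments=[{"dp": [0.002, -0.005, 0.2], "spin": 0}, {"dp": [0.002, -0.005, 0.3], "spin": 0}, {"dp": [0.002, -0.005, 0.391], "spin": 0}, {"dp": [0.002, -0.005, 0.391], "spin": 0}, {"dp": [0.002, -0.005, 0.391], "spin": 0}, {"dp": [0.002, -0.005, 0.391], "spin": 0}])

```text
clock: 18.8
position: [0.4766, 0.0835, 0.0229]
ee_rot: [3.141, -0.0, 1.443]
contact_force: [-0.5, 0.4, -3.2]
finger_gap: 0.482
finger_force: 43.3
```

Request:
drive_tool(increments=[{"dp": [0, 0, 0], "spin": 0}, {"dp": [0, 0, 0], "spin": 0}, {"dp": [0, 0, 0], "spin": 0}, {"dp": [0, 0, 0], "spin": 0}, {"dp": [0, 0, -0.1], "spin": 0}, {"dp": [0, 0, -0.35], "spin": 0}, {"dp": [0, 0, -0.4], "spin": 0}, {"dp": [0, 0, -0.4], "spin": 0}], jaw=-1)

```text
clock: 19.8
position: [0.4767, 0.0837, 0.103]
ee_rot: [3.14, -0.0, 1.444]
contact_force: [-0.7, 0.4, 0.8]
finger_gap: 1.002
finger_force: 0.0
```

Run:
```python
from h import *
i=grab('wrist','w9'); crop(i,'w9c',150,0,350,384,1.5)
print(w2px(i,[(.4769,.0832,.045),(.4769,.0832,.016)]))
mv(.5475,-.0315,.115,1.440)
```

```text
[[251.94741403 212.23004357]
 [251.78567029 199.01282404]]
dp [-0.526   0.4268 -0.0646] spin 0.0024
```

View pics/w9c.png

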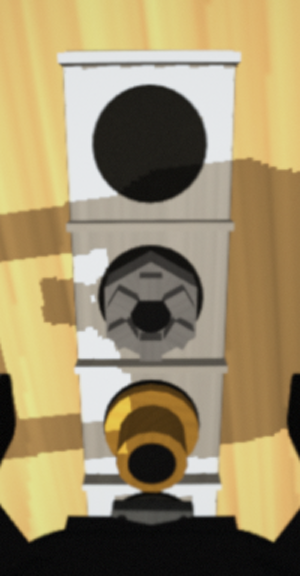

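The nut is on its pad, bore at (250.7,211.3) against (251.9,212.2) predicted. I've used all 14 picture views, so the spacer gets checked by image code.

Request:
drive_tool(increments=[{"dp": [-0.526, 0.427, -0.06], "spin": 0.002}, {"dp": [-0.526, 0.427, -0.06], "spin": 0.002}, {"dp": [-0.526, 0.427, -0.06], "spin": 0.002}, {"dp": [-0.526, 0.427, -0.06], "spin": 0.002}, {"dp": [-0.526, 0.427, -0.06], "spin": 0.002}])

```text
clock: 20.48
position: [0.547, -0.0304, 0.114]
ee_rot: [-3.14, -0.0, 1.441]
contact_force: [0.3, 0.2, 0.1]
finger_gap: 1.002
finger_force: 0.0
```

Run:
```python
from h import *
mv(.6183,-.1460,.115,1.440)
```

```text
dp [-0.5271  0.4281 -0.0051] spin 0.0009
```

Request:
drive_tool(increments=[{"dp": [-0.527, 0.428, -0.005], "spin": 0.001}, {"dp": [-0.527, 0.428, -0.005], "spin": 0.001}, {"dp": [-0.527, 0.428, -0.005], "spin": 0.001}, {"dp": [-0.527, 0.428, -0.005], "spin": 0.001}, {"dp": [-0.527, 0.428, -0.005], "spin": 0.001}, {"dp": [-0.527, 0.428, -0.005], "spin": 0.001}])

```text
clock: 21.22
position: [0.6187, -0.1458, 0.116]
ee_rot: [3.141, -0.0, 1.44]
contact_force: [0.5, -0.1, 1.3]
finger_gap: 0.998
finger_force: 0.0
```

```bash
cat >> h.py <<'E'
def ring(i,guess,r=45,smax=50):
    # bright, colourless blob (white spacer top) nearest the guess -> filled-contour centre
    h=cv2.cvtColor(i['pixels'],cv2.COLOR_RGB2HSV); m=((h[...,1]<smax)&(h[...,2]>190)).astype(np.uint8)
    M=np.zeros_like(m); x,y=map(int,guess); M[max(0,y-r):y+r,x-r:x+r]=1; m=cv2.morphologyEx(m*M,cv2.MORPH_OPEN,np.ones((3,3)))
    for k in cv2.findContours(m,cv2.RETR_EXTERNAL,cv2.CHAIN_APPROX_NONE)[0]:
        if cv2.contourArea(k)>150: print('blob',cv2.minEnclosingCircle(k),cv2.fitEllipse(k),cv2.contourArea(k))
E
python3 - <<'E'
from h import *
i=grab('wrist','w10'); g=w2px(i,(.618,-.146,.064))[0]; print(telemetry.observe()['position'],'pred',g,w2px(i,(.618,-.132,.064)))
ring(i,g)
E
```

```text
[ 0.61878674 -0.14608838  0.11608967] pred [250.57340566 215.05756506] [[247.75746181 194.96470511]]
blob ((250.0, 214.18182373046875), 19.379945755004883) ((249.93824768066406, 214.2434844970703), (35.287105560302734, 38.16045379638672), 88.49430084228516) 1056.0
```

Request:
drive_tool(increments=[{"dp": [0.002, -0.002, 0.2], "spin": 0}, {"dp": [0.002, -0.002, 0.3], "spin": 0}, {"dp": [0.002, -0.002, 0.42], "spin": 0}, {"dp": [0.002, -0.002, 0.42], "spin": 0}, {"dp": [0.002, -0.002, 0.42], "spin": 0}, {"dp": [0.002, -0.002, 0.42], "spin": 0}])

```text
clock: 22.02
position: [0.6192, -0.1468, 0.0329]
ee_rot: [3.14, 0.0, 1.439]
contact_force: [0.6, 0.6, -0.1]
finger_gap: 1.002
finger_force: 0.0
```

Request:
drive_tool(increments=[{"dp": [0, 0, 0], "spin": 0}, {"dp": [0, 0, 0], "spin": 0}, {"dp": [0, 0, 0], "spin": 0}, {"dp": [0, 0, 0], "spin": 0}, {"dp": [0, 0, 0], "spin": 0}, {"dp": [0, 0, 0], "spin": 0}, {"dp": [0, 0, 0], "spin": 0}, {"dp": [0, 0, 0], "spin": 0}], jaw=1, force=25)

```text
clock: 23.02
position: [0.6187, -0.1467, 0.0319]
ee_rot: [3.141, -0.0, 1.439]
contact_force: [-0.9, 0.3, 5.3]
finger_gap: 0.317
finger_force: 24.8
```

Request:
drive_tool(increments=[{"dp": [0, 0, -0.2], "spin": 0}, {"dp": [0, 0, -0.45], "spin": 0}, {"dp": [0, 0, -0.45], "spin": 0}, {"dp": [0, 0, -0.45], "spin": 0}, {"dp": [0, 0, -0.45], "spin": 0}])

```text
clock: 23.65
position: [0.6181, -0.1465, 0.1202]
ee_rot: [-3.139, -0.001, 1.439]
contact_force: [0.3, -0.3, -0.3]
finger_gap: 0.324
finger_force: 24.8
```

Run:
```python
from h import *
i=grab('wrist','w11'); p=telemetry.observe()['position']; g=w2px(i,(p[0],p[1],p[2]+.032))[0]; print(p,'pred',g); ring(i,g)
mv(.552,.006,.125,1.444)
```

```text
[ 0.61814891 -0.14653414  0.12034923] pred [252.02180597 288.44881913]
blob ((250.203125, 284.5), 32.66952133178711) ((250.3621368408203, 285.36480712890625), (55.18936538696289, 64.31531524658203), 90.08010864257812) 2785.0
dp [ 0.7126 -0.4282 -0.0233] spin -0.0032
```

Request:
drive_tool(increments=[{"dp": [0.24, -0.14, -0.02], "spin": 0}, {"dp": [0.48, -0.29, -0.02], "spin": 0}, {"dp": [0.713, -0.428, -0.02], "spin": -0.003}, {"dp": [0.713, -0.428, -0.02], "spin": -0.003}, {"dp": [0.713, -0.428, -0.02], "spin": -0.003}, {"dp": [0.713, -0.428, -0.02], "spin": -0.003}])

```text
clock: 24.45
position: [0.5528, 0.0051, 0.1253]
ee_rot: [-3.141, 0.0, 1.443]
contact_force: [0.2, 0.2, -0.1]
finger_gap: 0.317
finger_force: 24.9
```

Run:
```python
from h import *
mv(.4866,.1573,.125,1.444)
```

```text
dp [ 0.7126 -0.4255  0.0015] spin -0.0009
```

Request:
drive_tool(increments=[{"dp": [0.24, -0.14, 0], "spin": 0}, {"dp": [0.48, -0.28, 0], "spin": 0}, {"dp": [0.713, -0.426, 0], "spin": -0.001}, {"dp": [0.713, -0.426, 0], "spin": -0.001}, {"dp": [0.713, -0.426, 0], "spin": -0.001}, {"dp": [0.713, -0.426, 0], "spin": -0.001}, {"dp": [0.713, -0.426, 0], "spin": -0.001}])

```text
clock: 25.32
position: [0.4865, 0.1573, 0.1256]
ee_rot: [-3.141, 0.0, 1.444]
contact_force: [-0.2, -1.2, -0.3]
finger_gap: 0.321
finger_force: 24.9
```

Run:
```python
from h import *
print(telemetry.observe()['position']); mv(.4866,.1573,.0332,1.444)
i=grab('top','top1')
```

```text
[0.48650217 0.1572761  0.12559566]
dp [2.00e-04 5.00e-04 4.62e-01] spin -0.0002
```

Request:
drive_tool(increments=[{"dp": [0, 0, 0.2], "spin": 0}, {"dp": [0, 0, 0.35], "spin": 0}, {"dp": [0, 0, 0.43], "spin": 0}, {"dp": [0, 0, 0.463], "spin": 0}, {"dp": [0, 0, 0.463], "spin": 0}, {"dp": [0, 0, 0.463], "spin": 0}, {"dp": [0, 0, 0.463], "spin": 0}])

```text
clock: 26.25
position: [0.4864, 0.1582, 0.0338]
ee_rot: [3.141, -0.0, 1.445]
contact_force: [-0.2, 0.5, -0.9]
finger_gap: 0.323
finger_force: 24.9
```

Request:
drive_tool(increments=[{"dp": [0, 0, 0], "spin": 0}, {"dp": [0, 0, 0], "spin": 0}, {"dp": [0, 0, 0], "spin": 0}, {"dp": [0, 0, 0], "spin": 0}, {"dp": [0, 0, 0], "spin": 0}, {"dp": [0, 0, -0.1], "spin": 0}, {"dp": [0, 0, -0.35], "spin": 0}, {"dp": [0, 0, -0.45], "spin": 0}, {"dp": [0, 0, -0.45], "spin": 0}, {"dp": [0, 0, -0.45], "spin": 0}], jaw=-1)

```text
clock: 27.5
position: [0.4857, 0.1581, 0.1221]
ee_rot: [-3.14, 0.0, 1.445]
contact_force: [-0.5, 1.0, 0.2]
finger_gap: 0.999
finger_force: 0.0
```

Run:
```python
from h import *
i=grab('wrist','w12'); print(telemetry.observe()['position']); g=w2px(i,(.4862,.1581,.064))[0]; print('pred',g)
h=cv2.cvtColor(i['pixels'],cv2.COLOR_RGB2HSV); ring(i,g,28)
# dark bore of spacer, and visible pad
v=(h[...,2]<70).astype(np.uint8)
n,l,s,c=cv2.connectedComponentsWithStats(v)
for k in range(1,n):
    if s[k,4]>60: print(s[k],c[k].round(1))
print(w2px(i,(.4862,.1581,.016)))
```

```text
[0.48557467 0.15807799 0.12192846]
pred [252.46260631 211.41184036]
[ 219  159   64   56 1658] [249.7 181.2]
[242 202  20  18 280] [251.5 210.3]
[    0   206   512   178 35699] [260.  338.2]
[ 406  223   73   59 3609] [441.1 252.1]
[ 222  243   59   39 1110] [251.6 257.7]
[246 266  11   6  65] [251.1 268.5]
[239 273  36  31 461] [253.9 289.8]
[500 282  12  35 254] [507.1 299.4]
[226 314  52  20 241] [251.4 320.4]
[[252.25735436 191.1753278 ]]
```

The spacer bore is at (251.5,210.3) against (252.5,211.4) predicted, so it stands centred. I retreat and hand in.

Request:
drive_tool(increments=[{"dp": [0, 0, -0.3], "spin": 0}, {"dp": [0, 0, -0.5], "spin": 0}, {"dp": [0, 0, -0.5], "spin": 0}, {"dp": [0, 0, -0.5], "spin": 0}, {"dp": [0, 0, -0.5], "spin": 0}])

```text
clock: 28.18
position: [0.4856, 0.1581, 0.2215]
ee_rot: [-3.139, 0.001, 1.445]
contact_force: [0.7, 0.2, 0.5]
finger_gap: 0.999
finger_force: 0.0
```

Run:
```python
from plant import bot
print(bot.close_job())
```

```text
the job is handed in; nothing more can be done
None
```

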